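Router collets back into their till

ROBOT

A 6-joint arm with a two-finger parallel gripper is mounted at the origin on the work surface. World frame = base frame: x ahead of the robot, y to its left, z up, the work surface at z = 0. Lengths are in m, angles in degrees, forces in N, time in s.
With the tool pointing down it reaches from about 0.25 to 0.725 m from the base axis. Payload 9.7 kg.
Tool frame: the origin (TCP) lies midway between the tips of the shut fingers; the grasp point (between the pads) lies 19 mm behind it; z points along the fingers, y is the line along which they close (so a half turn about z gives the same grasp; the last joint's range is limited). The gripper opens to 85 mm and grips with 20 to 120 N. Pads are 22 mm wide; open, the fingers measure 114 mm over their backs; the gripper's body (76 mm by 85 mm) begins 54 mm behind the grasp point. The pads swing forward as they close: fully open they stand 13 mm farther back than shut.
Start: joints at [69.156, 4.979, 10.078, 95.1, 0, 90], TCP at [0.196, 0.514, 0.231] pointing down, gripper open.
Joint ranges: [-179.16, 179.16], [-48.56, 103.87], [-65.8, 70.77], [-126.05, 130.52], [-82.76, 87.17], [-180, 180]. Speed limits (degrees/s): [127.2, 127.2, 147.25, 180, 180, 180].

INTERFACE

Orientations are given as [roll, pitch, yaw] about the fixed x, y, z axes, in that order (R = Rz(yaw) Ry(pitch) Rx(roll)).
In Python, from workcell import bot gives the robot as it stands.
- The arm moves only by the shell command python3 -m crank 'ROWS' [FORCE]. ROWS is JSON, a list of rows, each an object with "gripper": the finger opening in mm, from 0 to 85.4; "travel": the shift along the tool's x, y, z in mm, a list of three; "twist": the turn, a rotation vector about the tool's x, y, z in rad, a list of three. In form: [{"gripper": gripper, "travel": [tx, ty, tz], "twist": [rx, ry, rz]}, ...]. A call has 1 to 12 rows; each row shifts and turns the commanded pose from where the row before left it, along the tool's axes as they then stand; what a row does not reach is not made up. A row lasts 1/8 s, in which the tool goes at most 62.5 mm and 10.7 degrees, less where a joint would pass 70% of its speed; a pose out of reach is approached as far as the arm can. A call is refused whole if a number of a shift passes 62.5 or a number of a turn 0.188, either way. A call with a gripper value outside its range is refused whole. The fingers move at their own pace and stop on an object; FORCE is the grip in N (left out, the last holds). Time passes only in rows, so rows that do not move let the fingers close. It gives the time, the measured TCP pose, the force, the opening and the grip force at its end, in the units of the state.
- bot.get_obs(): the state, without advancing time (a new reading comes with each control period).
- bot.camera(name): name is "side" or "top"; returns the picture (384x512x3 uint8, red, green, blue); there is no depth.
- bot.calibration(name): a dict with "vfov" (degrees; the focal length in pixels is half the picture's height over the tangent of half this angle, whatever the lens; pixels are square), "cx", "cy" (the principal point, pixels), "k1" (the pictures are not rectified: a ray, as slopes to the right and down, at radius r is drawn at 1 + k1 r^2 times it, then the intrinsics apply), "camera_from_world" (4x4, takes a point from world to camera coordinates). Camera axes: x right, y down, z forward; pixel columns grow to the right and rows downward; lengths in m; the calibration is good to about 2 mm. A picture is of the moment at which its call begins. calibration takes no time and is no camera call.
- bot.job_done(): hands the job in; it is judged then, once.
The state is a dict: "time": time; "q": joint angles; "qd": joint speeds; "joint_efforts": joint torques, N m; "ee_pos": TCP position; "tcp_rot": TCP orientation; "wrist_force": force on the tool from outside, world axes, zero at the start; "torque": the same for the moment, N m; "opening": finger opening in m; "grasp_force": force on a finger pad.
Only numpy, scipy, OpenCV 4.12 (cv2) and the standard library are available. Lean on these libraries where they do the work, as an engineer would, in place of code of your own. Each camera call takes 0.05 s, during which the arm holds its last target. There are 200 camera calls.

TASK

Put the red-banded and the blue-banded router collet away, one at a time: each goes nose down into the bore in the cell of its own colour in the deep plywood till, upright and fully home with its shoulder resting on the cell's floor. They lie on their sides in the cradle and the cells are too narrow for a leaning hand, so stand each one up first, for example on the cork mat, and take it again from straight above; set the collets down gently, never let them drop or fling them. Leave the yellow collet in its cell, and do not disturb the cork sanding block.

Things in the scene. Friction and masses are not known exactly. Their poses are not given: they have to be found in the camera images.
- red_collet_center (a point): centre (on the axis, 31 mm from either end) of the steel collet with red band and red wide end. Round, 62 mm long: body 34 mm diameter, 38 mm long; square shoulder; nose 26 mm diameter, 24 mm long, its last 6 mm tapering to a flat 22 mm foot on which it can stand. x axis: along it to the nose. About 0.2 kg. Starts lying in the cradle, axis 43 mm above the bench.
- blue_collet_center (a point): centre (on the axis, 31 mm from either end) of the steel collet with blue band and blue wide end. Round, 62 mm long: body 34 mm diameter, 38 mm long; square shoulder; nose 26 mm diameter, 24 mm long, its last 6 mm tapering to a flat 22 mm foot on which it can stand. x axis: along it to the nose. About 0.2 kg. Starts lying in the cradle, axis 43 mm above the bench.
- yellow_collet_center (a point): centre of the collet with yellow band, like the others; already standing nose down in the yellow cell, where it stays.
- red_mouth (a point): centre of the bore's mouth in the red-painted cell's floor; z up. Open-topped plywood box, inside 118 mm along its x, only 50 mm along y; floor 42 mm, long side walls 104 mm, low end walls 56 mm above the bench. Bore 28 mm diameter and deep: home, the shoulder rests on the floor, collet centre 7 mm above this point. The hand fits only upright, closing along x.
- blue_mouth (a point): centre of the bore's mouth in the blue-painted cell's floor; z up. Same as the red cell. The three cells stand in a row along y, 59 mm apart, in any order.
- yellow_mouth (a point): centre of the bore's mouth in the yellow-painted cell's floor; z up. Same as the red cell; already filled.
- cradle: fixed dark wooden base 110 (x) by 160 (y) by 8 mm; origin under its centre, z up, x pointing to the robot's right and back towards it. At y +42 and -42 mm a pair of light rails along x, 32 mm long, tops 28 mm above the bench, each pair 24 mm over its outsides, so between the fingers. Red and blue collet lie on them, noses to +x; which is where varies.
- mat_top (a point): middle of the top of the fixed square cork mat, 90 by 90 mm, 3 mm above the bench: a clear flat place with nothing on it; z up.
- sanding_block_center (a point): cork sanding block, 110 x 65 x 40 mm, loose; this point is its centre. Bystander.
Things that resemble listed ones, but are neither listed nor needed, are in the scene too. What is shaped like the part that bears red_collet_center but orange is not meant. What is shaped like the part that bears yellow_collet_center but turquoise is not meant.

How it is judged:
By the outcome, as a careful person would: the job done as asked, in the order asked, and still so for the second after the job is handed in, with the robot touching nothing.
It also fails if it takes over 72 s, if anything falls off the work surface, if the arm or the gripper's body presses on something with over 40 N, if the wrist force passes 120 N, or if a joint passes its speed limit or range.

## Working session

There is one attempt and no reset: what is moved stays moved. The work goes in short steps, Python scripts to look and compute and a shell command to move; the robot and the scene stay as the last step left them, time stands still between calls to the robot, and variables do not carry over. Pictures are saved under pics/ and viewed, at most 10 in all, crops included, and the job is handed in when it is done.

```bash
mkdir -p pics; ls
python3 - <<'E'
from workcell import bot
import cv2
for n in("top","side"):
    cv2.imwrite(f"pics/{n}0.png",cv2.cvtColor(bot.camera(n),cv2.COLOR_RGB2BGR))
    print(n,bot.calibration(n))
print(bot.get_obs())
E
```

```text
pics
top {'vfov': 46.81668022924006, 'cx': 258.4743049125715, 'cy': 189.80091959802846, 'k1': -0.1163801926160525, 'camera_from_world': array([[-0.01261388, -0.99949538, -0.02915251,  0.07764443],
       [-0.98754761,  0.01702475, -0.15639651,  0.5640809 ],
       [ 0.1568139 ,  0.02681672, -0.98726403,  1.01573113],
       [ 0.        ,  0.        ,  0.        ,  1.        ]])}
side {'vfov': 57.39608845826543, 'cx': 256.50954447979575, 'cy': 194.48145406661789, 'k1': -0.018692443627624233, 'camera_from_world': array([[ 0.77992854, -0.62540918, -0.02397561, -0.3853914 ],
       [-0.36676363, -0.42566746, -0.82721923,  0.29107201],
       [ 0.50714487,  0.65396526, -0.56136754,  0.60926672],
       [ 0.        ,  0.        ,  0.        ,  1.        ]])}
{'time': 0.1, 'q': array([ 6.91547122e+01,  5.00823657e+00,  1.00403437e+01,  9.50992992e+01,
       -6.68330251e-04,  8.99992570e+01]), 'qd': array([-0.11166113, -0.02015883,  0.04950105, -0.02034035,  0.1142016 ,
        0.04011705]), 'joint_efforts': array([-8.00572622e-06, -5.21563661e+01,  4.65651333e+01,  1.60675251e-02,
       -3.34950073e-05,  2.30034010e-05]), 'ee_pos': array([0.1956488 , 0.51381594, 0.23066329]), 'tcp_rot': array([-1.79932808e+02,  6.67458506e-04,  1.59155456e+02]), 'wrist_force': array([ 0.04892512, -0.43806217,  0.35623467]), 'torque': array([-0.00513559,  0.01730868,  0.0337734 ]), 'grasp_force': 0.0, 'opening': 0.0857543464040781}
```

View pics/top0.png

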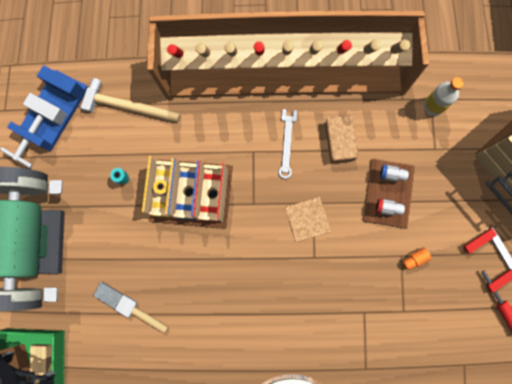

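View pics/side0.png

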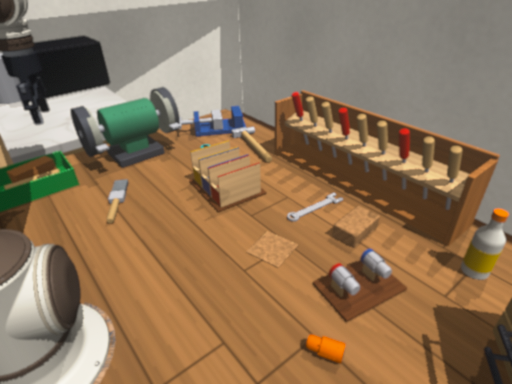

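The top view shows:
- **Till:** yellow, blue and red cells at about (160,187), (188,190) and (212,193).
- **Cradle:** blue collet at (395,172), red collet at (391,207).
- **Mat:** (308,219).
- **Sanding block:** (341,139).

The lookalikes are the orange collet lying at (416,259) and the turquoise one standing at (118,176). Neither has the red, blue or yellow described. I'll confirm with an enlarged crop and measure.

```bash
cat > h.py <<'E'
import numpy as np, cv2
from workcell import bot
def norm(n,px):
    c=bot.calibration(n); f=192/np.tan(np.radians(c["vfov"]/2)); px=np.atleast_2d(px).astype(float)
    d=(px-[c["cx"],c["cy"]])/f; u=d.copy()
    for _ in range(20): u=d/(1+c["k1"]*(u**2).sum(1,keepdims=True))
    return u,c["camera_from_world"]
def cast(n,px,z):
    u,T=norm(n,px); R=T[:3,:3]; o=-R.T@T[:3,3]; r=np.c_[u,np.ones(len(u))]@R
    return o+r*((z-o[2])/r[:,2])[:,None]
def proj(n,P):
    c=bot.calibration(n); f=192/np.tan(np.radians(c["vfov"]/2)); T=c["camera_from_world"]
    p=np.atleast_2d(P)@T[:3,:3].T+T[:3,3]; u=p[:,:2]/p[:,2:]
    return u*(1+c["k1"]*(u**2).sum(1,keepdims=True))*f+[c["cx"],c["cy"]]
def tri(pt,ps):
    A=[];b=[]
    for n,p in(("top",pt),("side",ps)):
        u,T=norm(n,p)
        for i in(0,1):
            A.append(T[i,:3]-u[0,i]*T[2,:3]); b.append(u[0,i]*T[2,3]-T[i,3])
    return np.linalg.lstsq(np.array(A),np.array(b),rcond=None)[0]
def hsv(im): return cv2.cvtColor(im,cv2.COLOR_RGB2HSV)
E
python3 - <<'E'
from h import *
im=cv2.cvtColor(cv2.imread("pics/top0.png"),cv2.COLOR_BGR2RGB); si=cv2.cvtColor(cv2.imread("pics/side0.png"),cv2.COLOR_BGR2RGB)
def crop(a,x,y,w,h,s): return cv2.resize(a[y:y+h,x:x+w],None,fx=s,fy=s,interpolation=cv2.INTER_NEAREST)
m=np.vstack([np.hstack([crop(im,130,150,110,80,4),crop(im,360,155,60,80,4)]),np.hstack([crop(si,180,130,95,80,4),crop(si,310,240,75,80,4)])[:, :680]])
cv2.imwrite("pics/crop1.png",cv2.cvtColor(m,cv2.COLOR_RGB2BGR)); print(m.shape)
H=hsv(im); h,s,v=[H[...,i].astype(int) for i in range(3)]
def comps(mask,roi,mn=8):
    x,y,w,hh=roi; mm=np.zeros(mask.shape,np.uint8); mm[y:y+hh,x:x+w]=mask[y:y+hh,x:x+w]
    n,l,st,ce=cv2.connectedComponentsWithStats(mm)
    return [(st[i].tolist(),ce[i].round(1).tolist()) for i in range(1,n) if st[i,4]>=mn]
till=(130,150,110,80); cr=(360,155,60,80)
red=((h<8)|(h>172))&(s>140)&(v>100); blue=(h>100)&(h<130)&(s>90); steel=(s<60)&(v>90)
for nm,M in(("red",red),("blue",blue),("steel",steel)): print(nm,"till",comps(M,till),"cradle",comps(M,cr))
print("yel",comps((h>20)&(h<34)&(s>170)&(v>120),till)); print("dark",comps(v<60,till))
# mat
mm=cv2.inRange(H,(8,80,150),(22,255,255))
E
```

```text
(640, 680, 3)
red till [([194, 161, 7, 55, 67], [196.7, 188.2]), ([200, 163, 24, 55, 293], [213.6, 192.2])] cradle [([378, 198, 5, 14, 54], [379.8, 204.3])]
blue till [([180, 172, 17, 7, 68], [188.2, 174.5]), ([191, 187, 4, 8, 15], [192.9, 190.7]), ([176, 205, 17, 7, 73], [184.6, 207.0])] cradle [([381, 165, 6, 14, 63], [383.6, 171.6])]
steel till [([167, 159, 9, 56, 145], [171.4, 186.5]), ([179, 160, 20, 28, 116], [188.3, 173.1]), ([206, 166, 12, 2, 15], [212.0, 166.3]), ([207, 181, 4, 7, 18], [208.6, 183.8]), ([175, 195, 18, 22, 104], [183.1, 206.1]), ([205, 198, 4, 7, 20], [206.5, 201.2]), ([153, 209, 7, 5, 19], [156.1, 211.6]), ([202, 214, 6, 5, 22], [204.6, 216.2])] cradle [([386, 165, 23, 16, 272], [396.6, 173.2]), ([382, 199, 23, 16, 276], [392.6, 207.4])]
yel [([157, 171, 4, 3, 10], [158.2, 172.1]), ([165, 171, 6, 5, 17], [167.6, 172.8]), ([156, 182, 13, 9, 37], [161.8, 186.5]), ([153, 203, 8, 4, 26], [156.2, 204.7]), ([161, 203, 6, 5, 20], [163.8, 205.0])]
dark [([159, 185, 3, 3, 9], [160.0, 186.0]), ([185, 188, 8, 8, 45], [188.4, 191.3]), ([209, 190, 8, 8, 51], [212.5, 193.5]), ([155, 218, 11, 3, 28], [159.4, 219.0]), ([173, 219, 41, 6, 87], [190.6, 220.7])]
```

View pics/crop1.png

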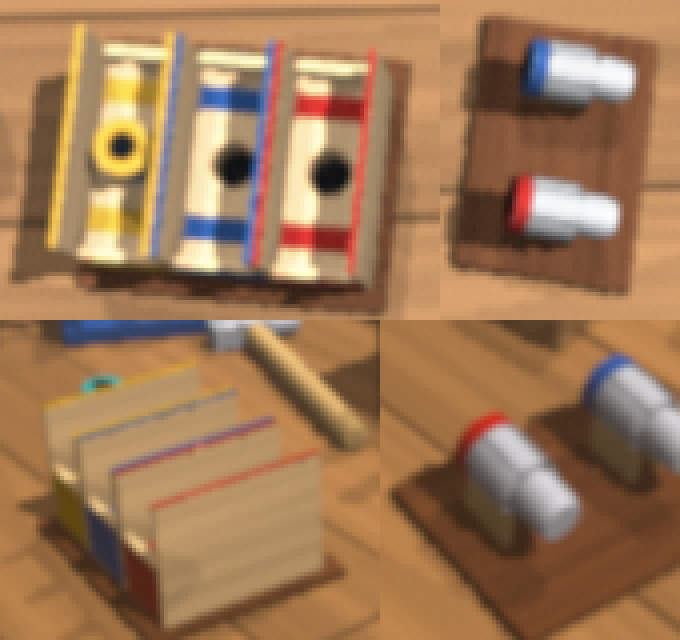

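Run:
```python
from h import *
np.set_printoptions(precision=4,suppress=True)
im=cv2.cvtColor(cv2.imread("pics/top0.png"),cv2.COLOR_BGR2RGB)
T=bot.calibration("top")["camera_from_world"]; print("cam",-T[:3,:3].T@T[:3,3])
c=cast("top",[(371.5,159.5),(414,165.5),(407,228.5),(363,220.5)],.008)
print("cradle",c[:,:2],c.mean(0),np.linalg.norm(np.diff(np.vstack([c,c[:1]]),axis=0),axis=1))
ax=(c[1]+c[2]-c[0]-c[3]);print("cradle x yaw",np.degrees(np.arctan2(ax[1],ax[0])))
H=hsv(im); h,s,v=[H[...,i].astype(int) for i in range(3)]
red=((h<8)|(h>172))&(s>140)&(v>100); blue=(h>100)&(h<130)&(s>60); steel=(s<70)&(v>90)
for nm,M,roi in(("red",red,(374,194,36,24)),("blue",blue,(376,160,36,24))):
    x,y,w,hh=roi; mm=np.zeros(M.shape,np.uint8); mm[y:y+hh,x:x+w]=(M|steel)[y:y+hh,x:x+w]
    cs,_=cv2.findContours(mm,0,cv2.CHAIN_APPROX_NONE); k=max(cs,key=cv2.contourArea)[:,0]
    ys,xs=np.nonzero(mm); P=cast("top",np.c_[xs,ys],.043)[:,:2]
    _,_,V=np.linalg.svd(P-P.mean(0),full_matrices=False); a=V[0]*(-1 if V[0][1]>0 else 1)
    t=(P-P.mean(0))@a; n=np.array([-a[1],a[0]]);w_=(P-P.mean(0))@n; m=P.mean(0)+a*(t.min()+t.max())/2+n*(w_.min()+w_.max())/2
    print(nm,"ctr",m,"len",np.ptp(t),"wid",np.ptp(w_),"yaw",np.degrees(np.arctan2(a[1],a[0])))
b=cast("top",[(188.4,191.3),(212.5,193.5)],.042); y=cast("top",[(160,186)],.080)
print("blue,red mouth",b,"yellow",y,np.linalg.norm(b[0]-b[1]),np.linalg.norm((b[0]-y[0])[:2]))
# outer wall top lines: yellow outer, red outer (crop/4+130,150)
w=cast("top",np.array([(80,26),(50,246),(376,52),(352,282)])/4+[130,150],.104); print("walls",w[:,:2])
for i in(0,2): d=w[i]-w[i+1]; print(np.linalg.norm(d),np.degrees(np.arctan2(d[1],d[0])))
print("wall ctr",w.mean(0))
m=cv2.inRange(H,(0,0,170),(255,255,255)) 
k=np.array([(288,205),(321,197),(330,232),(296,241)]); p=cast("top",k,.003);print("mat",p.mean(0),np.linalg.norm(np.diff(p,axis=0),axis=1))
```

```text
cam [0.3988 0.0408 1.0933]
cradle [[ 0.6432 -0.2142]
 [ 0.6262 -0.3214]
 [ 0.4686 -0.2934]
 [ 0.4905 -0.1852]] [ 0.5571 -0.2535  0.008 ] [0.1085 0.16   0.1104 0.1554]
cradle x yaw -100.22093168383694
red ctr [ 0.5186 -0.246 ] len 0.06666326711857226 wid 0.03443764769657319 yaw -103.5663594543082
blue ctr [ 0.6012 -0.2609] len 0.06677764538968044 wid 0.03600027605913486 yaw -101.32219395782522
blue,red mouth [[0.565  0.2389 0.042 ]
 [0.5586 0.1802 0.042 ]] yellow [[0.5727 0.2993 0.08  ]] 0.05901887763564445 0.060934282868283146
walls [[0.6385 0.3186]
 [0.5104 0.3326]
 [0.6194 0.1458]
 [0.4877 0.1594]]
0.1288736375795865 -6.241338030478281
0.13235294912241216 -5.891639313587355
wall ctr [0.564  0.2391 0.104 ]
mat [ 0.4979 -0.0525  0.003 ] [0.0843 0.0891 0.0864]
```

```bash
cat >> h.py <<'E'
from scipy.spatial.transform import Rotation as Ro
np.set_printoptions(precision=4,suppress=True)
def target(yaw,tilt): return Ro.from_euler("z",yaw,degrees=True)*Ro.from_euler("x",180,degrees=True)*Ro.from_euler("y",tilt,degrees=True)
def plan(G,yaw,tilt,back=0.,g=.021):
    """grasp point G -> turn (tool rotvec, first) then shift (tool mm, after the turn)"""
    o=bot.get_obs(); R0=Ro.from_euler("xyz",o["tcp_rot"],degrees=True); R1=target(yaw,tilt)
    p=np.array(G)+R1.as_matrix()[:,2]*(g-back)
    print("tcp",p,"twist",(R0.inv()*R1).as_rotvec(),"| shift after turn mm",R1.inv().apply(p-o["ee_pos"])*1e3,"| shift now mm",R0.inv().apply(p-o["ee_pos"])*1e3)
def st():
    o=bot.get_obs(); print(*(f"{k}={np.round(o[k],4)}" for k in("time","ee_pos","tcp_rot","q","opening","grasp_force","wrist_force")))
E
python3 -c "
from h import *
a=np.array([np.cos(np.radians(-101)),np.sin(np.radians(-101)),0]); C=np.array([.518,-.2475,.043])
G=C-.012*a; print(a,G); plan(G,79,-45,.09); plan(G+[0,0,.15],79,0)"
python3 -m crank '[{"gripper":62,"travel":[0,0,0],"twist":[0,0,0.175]},{"gripper":62,"travel":[0,0,0],"twist":[0,0,0.175]},{"gripper":62,"travel":[0,0,0],"twist":[0,0,0.175]},{"gripper":62,"travel":[0,0,0],"twist":[0,0,0.175]},{"gripper":62,"travel":[0,0,0],"twist":[0,0,0.175]},{"gripper":62,"travel":[0,0,0],"twist":[0,0,0.175]},{"gripper":62,"travel":[0,0,0],"twist":[0,0,0.175]},{"gripper":62,"travel":[0,0,0],"twist":[0,0,0.175]}]' 40
python3 -c "
from h import *
st(); plan([.5157,-.2357,.193],79,0)"
```

```text
[-0.1908 -0.9816  0.    ] [ 0.5203 -0.2357  0.043 ]
tcp [ 0.5296 -0.1878  0.0918] twist [ 0.5464 -0.6497  1.3217] | shift after turn mm [-343.7654  461.6946  540.1613] | shift now mm [-561.7596 -536.7254  139.509 ]
tcp [ 0.5203 -0.2357  0.172 ] twist [-0.001   0.0008  1.399 ] | shift after turn mm [-673.8209  461.6946   58.6633] | shift now mm [-570.1025 -584.8914   59.3559]
time: 1.1
ee_pos: [0.1956, 0.5139, 0.2308]
tcp_rot: [-180.0, 0.0, 78.6]
wrist_force: [-1.1, -0.6, -0.3]
opening: 0.0622
grasp_force: 0.0
time=1.1 ee_pos=[0.1956 0.5139 0.2308] tcp_rot=[-179.9906    0.0459   78.6143] q=[ 69.1571   4.9996  10.0515  95.0987   0.0017 170.5428] opening=0.0622 grasp_force=0.0 wrist_force=[-1.1045 -0.6189 -0.2947]
tcp [ 0.5157 -0.2357  0.172 ] twist [-0.0002  0.0008 -0.0067] | shift after turn mm [-674.7431  457.2089   58.8461] | shift now mm [-671.6024  461.7509   59.308 ]
```

```bash
python3 -m crank '[{"gripper":62,"travel":[-44.4,33.3,0],"twist":[0,0,0]},{"gripper":62,"travel":[-44.4,33.3,0],"twist":[0,0,0]},{"gripper":62,"travel":[-44.4,33.3,0],"twist":[0,0,0]},{"gripper":62,"travel":[-44.4,33.3,0],"twist":[0,0,0]},{"gripper":62,"travel":[-44.4,33.3,0],"twist":[0,0,0]},{"gripper":62,"travel":[-44.4,33.3,0],"twist":[0,0,0]},{"gripper":62,"travel":[-44.4,33.3,0],"twist":[0,0,0]},{"gripper":62,"travel":[-44.4,33.3,0],"twist":[0,0,0]},{"gripper":62,"travel":[-44.4,33.3,0],"twist":[0,0,0]},{"gripper":62,"travel":[-44.4,33.3,0],"twist":[0,0,0]},{"gripper":62,"travel":[-44.4,33.3,0],"twist":[0,0,0]},{"gripper":62,"travel":[-44.4,33.3,0],"twist":[0,0,0]}]'
python3 -m crank '[{"gripper":62,"travel":[-44.4,33.3,0],"twist":[0,0,0]},{"gripper":62,"travel":[-44.4,33.3,0],"twist":[0,0,0]},{"gripper":62,"travel":[0,0,0],"twist":[0,-0.157,0]},{"gripper":62,"travel":[0,0,0],"twist":[0,-0.157,0]},{"gripper":62,"travel":[0,0,0],"twist":[0,-0.157,0]},{"gripper":62,"travel":[0,0,0],"twist":[0,-0.157,0]},{"gripper":62,"travel":[0,0,0],"twist":[0,-0.157,0]},{"gripper":62,"travel":[0,0,0],"twist":[0,0,0]}]'
python3 -c "
from h import *
st(); plan([.5203,-.2357,.043],79,-45,.05)"
```

```text
time: 2.6
ee_pos: [0.4861, -0.0874, 0.2311]
tcp_rot: [-180.0, -0.0, 78.9]
wrist_force: [1.0, 0.8, 1.4]
opening: 0.0618
grasp_force: 0.0
time: 3.6
ee_pos: [0.534, -0.1839, 0.2287]
tcp_rot: [-179.6, 45.0, 79.4]
wrist_force: [-0.3, -0.3, 0.3]
opening: 0.062
grasp_force: 0.0
time=3.6 ee_pos=[ 0.534  -0.1839  0.2287] tcp_rot=[-179.581    45.022    79.3992] q=[  1.3852  11.5377   7.4992  98.257  -43.6633 107.1014] opening=0.062 grasp_force=0.0 wrist_force=[-0.2896 -0.3416  0.3119]
tcp [ 0.5242 -0.2156  0.0635] twist [-0.0024  0.0004  0.0049] | shift after turn mm [ 93.4743  -3.613  140.0761] | shift now mm [ 93.5464  -2.8183 140.0462]
```

```bash
python3 -m crank '[{"gripper":62,"travel":[23.4,-0.8,35],"twist":[0,0,0.005]},{"gripper":62,"travel":[23.4,-0.8,35],"twist":[0,0,0]},{"gripper":62,"travel":[23.4,-0.8,35],"twist":[0,0,0]},{"gripper":62,"travel":[23.4,-0.8,35],"twist":[0,0,0]},{"gripper":62,"travel":[0,0,0],"twist":[0,0,0]},{"gripper":62,"travel":[0,0,0],"twist":[0,0,0]}]'
python3 - <<'E'
from h import *
st(); plan([.5203,-.2357,.043],79,-45)
t=bot.camera("top");s=bot.camera("side")
f=lambda a,x,y:cv2.resize(a[y:y+100,x:x+100],None,fx=4,fy=4,interpolation=2)
cv2.imwrite("pics/pre.png",cv2.cvtColor(np.hstack([f(t,335,130),f(s,300,220)]),cv2.COLOR_RGB2BGR))
E
```

```text
time: 4.35
ee_pos: [0.5257, -0.2174, 0.0681]
tcp_rot: [179.5, 44.9, 78.4]
wrist_force: [0.5, -0.7, 0.4]
opening: 0.0625
grasp_force: 0.0
time=4.35 ee_pos=[ 0.5257 -0.2174  0.0681] tcp_rot=[179.5441  44.9042  78.3791] q=[ -2.0149  12.4913  -9.129   77.2038 -44.2133 103.0078] opening=0.0625 grasp_force=0.0 wrist_force=[ 0.4669 -0.661   0.3526]
tcp [ 0.5175 -0.2503  0.0282] twist [ 0.0003 -0.0016 -0.0077] | shift after turn mm [ 4.3007 -1.778  52.2171] | shift now mm [ 4.2012 -1.8264 52.2235]
```

View pics/pre.png

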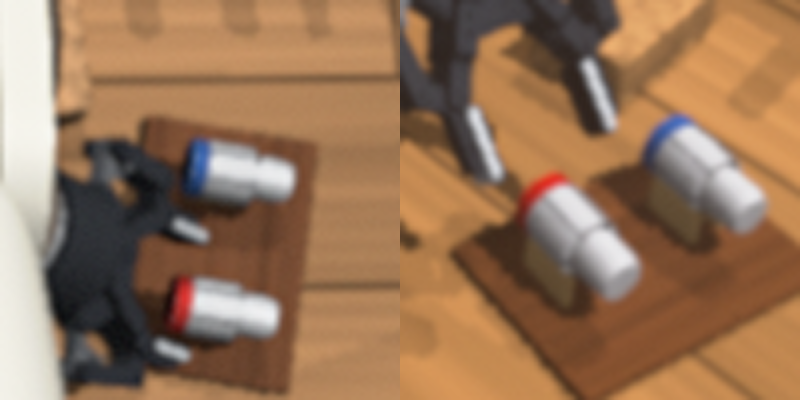

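The left crop shows the open fingers straddling the red collet, with the hand leaning back over its wide end. The tips are at about pixels (382,188) and (378,218) in the top view, and blue is clear. I'll advance and close.

```bash
python3 -m crank '[{"gripper":62,"travel":[1,-0.4,13],"twist":[0,0,-0.007]},{"gripper":62,"travel":[1,-0.4,13],"twist":[0,0,0]},{"gripper":62,"travel":[1,-0.4,13],"twist":[0,0,0]},{"gripper":62,"travel":[1,-0.4,13],"twist":[0,0,0]},{"gripper":62,"travel":[0,0,0],"twist":[0,0,0]},{"gripper":48,"travel":[0,0,0],"twist":[0,0,0]},{"gripper":42,"travel":[0,0,0],"twist":[0,0,0]},{"gripper":38,"travel":[0,0,0],"twist":[0,0,0]},{"gripper":35,"travel":[0,0,0],"twist":[0,0,0]},{"gripper":30,"travel":[0,0,0],"twist":[0,0,0]},{"gripper":30,"travel":[0,0,0],"twist":[0,0,0]}]' 40
python3 - <<'E'
from h import *
st(); plan([.5203,-.2357,.043],79,-45)
E
```

```text
time: 5.82
ee_pos: [0.5181, -0.2503, 0.0278]
tcp_rot: [179.9, 45.0, 78.9]
wrist_force: [5.2, -1.0, 4.3]
opening: 0.0331
grasp_force: 39.5
time=5.825 ee_pos=[ 0.5181 -0.2503  0.0278] tcp_rot=[179.8586  45.0278  78.9407] q=[ -5.3701  12.5256 -13.7449  69.1991 -44.7656  97.8844] opening=0.0331 grasp_force=39.5344 wrist_force=[ 5.2344 -0.9906  4.2731]
tcp [ 0.5175 -0.2503  0.0282] twist [ 0.0017  0.0005 -0.0007] | shift after turn mm [-0.3436 -0.6349 -0.1848] | shift now mm [-0.3441 -0.6343 -0.1857]
```

```bash
python3 -m crank '[{"gripper":28,"travel":[-5,0,-5],"twist":[0,0,0]},{"gripper":28,"travel":[-15,0,-15],"twist":[0,0,0]},{"gripper":28,"travel":[-25,0,-25],"twist":[0,0,0]},{"gripper":28,"travel":[-25,0,-25],"twist":[0,0,0]},{"gripper":28,"travel":[-25,0,-25],"twist":[0,0,0]},{"gripper":28,"travel":[0,0,0],"twist":[0,0,0]},{"gripper":28,"travel":[0,0,0],"twist":[0,0.1,0]},{"gripper":28,"travel":[0,0,0],"twist":[0,0.157,0]},{"gripper":28,"travel":[0,0,0],"twist":[0,0.157,0]},{"gripper":28,"travel":[0,0,0],"twist":[0,0.157,0]},{"gripper":28,"travel":[0,0,0],"twist":[0,0.157,0]},{"gripper":28,"travel":[0,0,0],"twist":[0,0.157,0]}]' 70
python3 -m crank '[{"gripper":28,"travel":[0,0,0],"twist":[0,0.157,0]},{"gripper":28,"travel":[0,0,0],"twist":[0,0.157,0]},{"gripper":28,"travel":[0,0,0],"twist":[0,0.157,0]},{"gripper":28,"travel":[0,0,0],"twist":[0,0.157,0]},{"gripper":28,"travel":[0,0,0],"twist":[0,0.057,0]},{"gripper":28,"travel":[0,0,0],"twist":[0,0,0]},{"gripper":28,"travel":[0,0,0],"twist":[0,0,0]}]'
python3 - <<'E'
from h import *
st(); plan([.498,-.0525,.096],79,45)
E
```

```text
time: 7.32
ee_pos: [0.5166, -0.2497, 0.1601]
tcp_rot: [-179.9, -6.1, 79.0]
wrist_force: [0.4, 0.4, -2.1]
opening: 0.0325
grasp_force: 69.5
time: 8.2
ee_pos: [0.517, -0.2498, 0.1606]
tcp_rot: [-179.8, -44.9, 78.9]
wrist_force: [0.4, -0.3, -0.5]
opening: 0.0327
grasp_force: 69.7
time=8.2 ee_pos=[ 0.517  -0.2498  0.1606] tcp_rot=[-179.848   -44.9158   78.941 ] q=[-43.0411  29.1417  21.0691 109.9081  36.6902  48.5094] opening=0.0327 grasp_force=69.6884 wrist_force=[ 0.3932 -0.2763 -0.5446]
tcp [ 0.5008 -0.0379  0.0812] twist [-0.0019  0.0015 -0.0007] | shift after turn mm [ 88.7531 -56.3174 201.0523] | shift now mm [ 89.0074 -55.9952 201.0299]
```

Shift by [88.8,-56.3,201] in 5 rows, then check that the collet is upright.

```bash
python3 -m crank '[{"gripper":28,"travel":[14.8,-9.4,33.5],"twist":[0,0,0]},{"gripper":28,"travel":[14.8,-9.4,33.5],"twist":[0,0,0]},{"gripper":28,"travel":[14.8,-9.4,33.5],"twist":[0,0,0]},{"gripper":28,"travel":[14.8,-9.4,33.5],"twist":[0,0,0]},{"gripper":28,"travel":[14.8,-9.4,33.5],"twist":[0,0,0]},{"gripper":28,"travel":[14.8,-9.4,33.5],"twist":[0,0,0]},{"gripper":28,"travel":[0,0,0],"twist":[0,0,0]},{"gripper":28,"travel":[0,0,0],"twist":[0,0,0]}]'
python3 - <<'E'
from h import *
st(); plan([.498,-.0525,.046],79,45)
t=bot.camera("top");s=bot.camera("side")
f=lambda a,x,y:cv2.resize(a[y:y+100,x:x+100],None,fx=4,fy=4,interpolation=2)
cv2.imwrite("pics/mat1.png",cv2.cvtColor(np.hstack([f(t,260,160),f(s,225,170)]),cv2.COLOR_RGB2BGR))
E
```

```text
time: 9.2
ee_pos: [0.5008, -0.0381, 0.0824]
tcp_rot: [180.0, -44.9, 79.1]
wrist_force: [-0.0, 0.1, -1.4]
opening: 0.0328
grasp_force: 70.1
time=9.2 ee_pos=[ 0.5008 -0.0381  0.0824] tcp_rot=[179.9505 -44.9091  79.121 ] q=[-26.9977   8.2461 -12.7695  84.3914  42.7242  67.8447] opening=0.0328 grasp_force=70.0703 wrist_force=[-0.0452  0.088  -1.3607]
tcp [ 0.5008 -0.0379  0.0312] twist [-0.0006  0.0016  0.0015] | shift after turn mm [-36.1217  -0.0017  36.4173] | shift now mm [-36.0638  -0.0328  36.4746]
```

View pics/mat1.png

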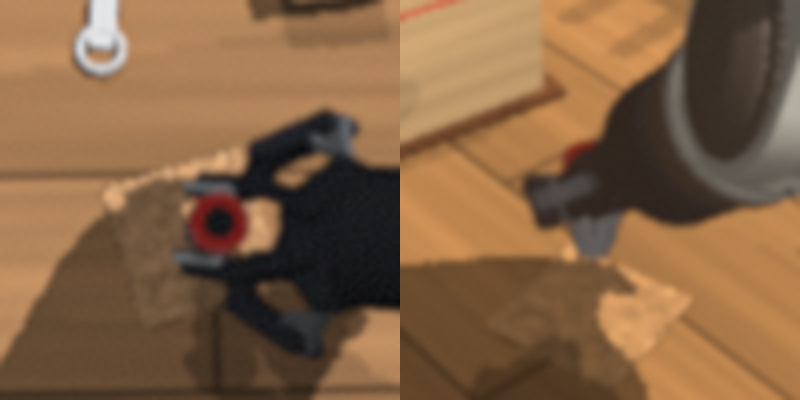

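The crop shows the collet held upright with its red wide end up, at top pixel (314,216), above the mat. I'll lower it gently.

```bash
python3 -m crank '[{"gripper":28,"travel":[-10,0,10],"twist":[0,0,0]},{"gripper":28,"travel":[-10,0,10],"twist":[0,0,0]},{"gripper":28,"travel":[-7,0,7],"twist":[0,0,0]},{"gripper":28,"travel":[-3,0,3],"twist":[0,0,0]},{"gripper":28,"travel":[-2,0,2],"twist":[0,0,0]},{"gripper":28,"travel":[0,0,0],"twist":[0,0,0]},{"gripper":28,"travel":[0,0,0],"twist":[0,0,0]}]'
python3 -m crank '[{"gripper":28,"travel":[-1,0,1],"twist":[0,0,0]},{"gripper":28,"travel":[-1,0,1],"twist":[0,0,0]},{"gripper":28,"travel":[0,0,0],"twist":[0,0,0]}]'
python3 -m crank '[{"gripper":28,"travel":[-0.7,0,0.7],"twist":[0,0,0]},{"gripper":28,"travel":[-0.7,0,0.7],"twist":[0,0,0]},{"gripper":28,"travel":[0,0,0],"twist":[0,0,0]}]'
```

```text
time: 10.18
ee_pos: [0.5007, -0.0383, 0.0366]
tcp_rot: [-179.9, -45.0, 79.0]
wrist_force: [-0.7, -0.5, -1.7]
opening: 0.0321
grasp_force: 70.1
time: 10.55
ee_pos: [0.5004, -0.0382, 0.0333]
tcp_rot: [-179.9, -45.0, 78.9]
wrist_force: [0.1, -0.0, -1.0]
opening: 0.0329
grasp_force: 70.1
time: 10.92
ee_pos: [0.5005, -0.0382, 0.0313]
tcp_rot: [-179.9, -45.0, 78.9]
wrist_force: [0.3, -0.8, -2.5]
opening: 0.0326
grasp_force: 70.1
```

```bash
python3 -m crank '[{"gripper":28,"travel":[-0.7,0,0.7],"twist":[0,0,0]},{"gripper":28,"travel":[0,0,0],"twist":[0,0,0]}]'
python3 -m crank '[{"gripper":28,"travel":[-0.7,0,0.7],"twist":[0,0,0]},{"gripper":28,"travel":[0,0,0],"twist":[0,0,0]}]'
```

```text
time: 11.18
ee_pos: [0.5005, -0.0382, 0.0304]
tcp_rot: [-179.9, -45.0, 78.9]
wrist_force: [-0.2, 0.2, -0.9]
opening: 0.0323
grasp_force: 70.1
time: 11.42
ee_pos: [0.5005, -0.0382, 0.0294]
tcp_rot: [-179.9, -45.0, 78.9]
wrist_force: [-0.5, -0.1, -2.3]
opening: 0.0325
grasp_force: 70.1
```

```bash
python3 -m crank '[{"gripper":28,"travel":[-0.7,0,0.7],"twist":[0,0,0]},{"gripper":28,"travel":[0,0,0],"twist":[0,0,0]}]'|grep -E "ee|wrist"
python3 -m crank '[{"gripper":28,"travel":[-0.7,0,0.7],"twist":[0,0,0]},{"gripper":28,"travel":[0,0,0],"twist":[0,0,0]}]'|grep -E "ee|wrist"
python3 - <<'E'
from h import *
st()
t=bot.camera("top");s=bot.camera("side")
f=lambda a,x,y:cv2.resize(a[y:y+80,x:x+80],None,fx=5,fy=5,interpolation=2)
cv2.imwrite("pics/mat2.png",cv2.cvtColor(np.hstack([f(t,270,170),f(s,240,200)]),cv2.COLOR_RGB2BGR))
for n,im in(("top",t),("side",s)):
    H=hsv(im); M=cv2.inRange(H,(0,120,60),(6,255,255))|cv2.inRange(H,(174,120,60),(180,255,255))
    c=proj(n,[.5,-.05,.06])[0].astype(int); R=np.zeros_like(M); cv2.circle(R,tuple(map(int,c)),40,255,-1); ys,xs=np.nonzero(M&R); print(n,xs.mean(),ys.mean(),xs.min(),xs.max(),ys.min(),ys.max(),len(xs))
E
```

```text
ee_pos: [0.5004, -0.0382, 0.0284]
wrist_force: [-0.3, -1.0, -2.2]
ee_pos: [0.5005, -0.0382, 0.0274]
wrist_force: [-0.4, 0.4, -1.5]
time=11.925 ee_pos=[ 0.5005 -0.0382  0.0274] tcp_rot=[-179.8783  -44.9815   78.9358] q=[-27.0433  10.9292 -16.2026  78.404   42.764   67.856 ] opening=0.0325 grasp_force=70.0706 wrist_force=[-0.4182  0.4401 -1.5328]
top 311.978417266187 218.10791366906474 305 319 212 225 139
side 269.3333333333333 227.52380952380952 267 274 225 231 21
```

View pics/mat2.png

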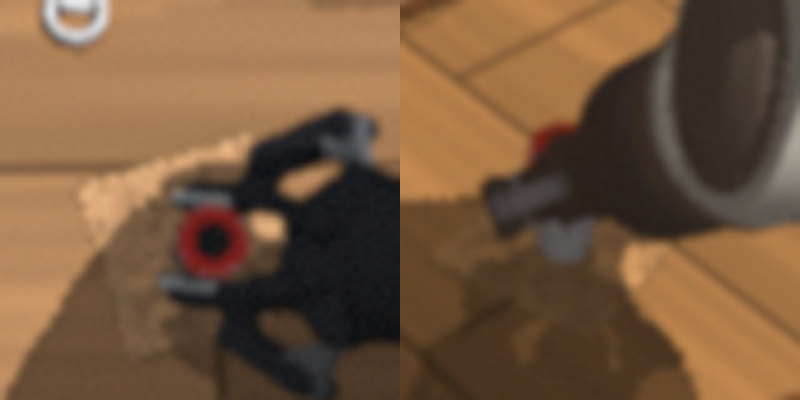

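The side view shows the nose foot at about (273,252), and the top view shows the red end at (312,218). I'll work out the remaining gap.

Run:
```python
from h import *
for z in(.065,.068,.072):
    p=cast("top",[(312,218)],z)[0]; print(z,p, "side px of top end",proj("side",p), "foot near edge px", [proj("side",np.array([p[0],p[1],z-.062])+[-.009*.6,-.009*.8,0])[0], proj("side",[p[0],p[1],z-.062])[0]])
```

```text
0.065 [ 0.4937 -0.0548  0.065 ] side px of top end [[270.9076 229.918 ]] foot near edge px [array([271.1844, 252.9553]), array([270.928, 250.277])]
0.068 [ 0.4934 -0.0545  0.068 ] side px of top end [[270.7316 228.8773]] foot near edge px [array([271.015 , 251.9971]), array([270.7596, 249.322 ])]
0.072 [ 0.493  -0.0541  0.072 ] side px of top end [[270.4957 227.4828]] foot near edge px [array([270.7881, 250.7134]), array([270.534 , 248.0427])]
```

```bash
for i in 1; do python3 -m crank '[{"gripper":28,"travel":[-0.6,0,0.6],"twist":[0,0,0]},{"gripper":28,"travel":[0,0,0],"twist":[0,0,0]}]'|grep -E "ee|wrist"; done
python3 -m crank '[{"gripper":28,"travel":[-0.6,0,0.6],"twist":[0,0,0]},{"gripper":28,"travel":[0,0,0],"twist":[0,0,0]}]'|grep -E "ee|wrist"
python3 -m crank '[{"gripper":28,"travel":[-0.6,0,0.6],"twist":[0,0,0]},{"gripper":28,"travel":[0,0,0],"twist":[0,0,0]}]'|grep -E "ee|wrist"
```

```text
ee_pos: [0.5006, -0.0382, 0.0269]
wrist_force: [-1.6, -0.9, 2.5]
ee_pos: [0.5007, -0.0382, 0.0269]
wrist_force: [-4.6, -0.6, 9.5]
ee_pos: [0.5007, -0.0381, 0.0269]
wrist_force: [-8.5, -1.7, 17.0]
```

```bash
python3 -m crank '[{"gripper":28,"travel":[0.6,0,-0.6],"twist":[0,0,0]},{"gripper":28,"travel":[0.4,0,-0.4],"twist":[0,0,0]},{"gripper":32,"travel":[0,0,0],"twist":[0,0,0]},{"gripper":36,"travel":[0,0,0],"twist":[0,0,0]},{"gripper":42,"travel":[0,0,0],"twist":[0,0,0]},{"gripper":52,"travel":[0,0,0],"twist":[0,0,0]},{"gripper":60,"travel":[0,0,0],"twist":[0,0,0]},{"gripper":62,"travel":[0,0,-15],"twist":[0,0,0]},{"gripper":62,"travel":[0,0,-30],"twist":[0,0,0]},{"gripper":62,"travel":[0,0,-40],"twist":[0,0,0]},{"gripper":62,"travel":[0,0,-40],"twist":[0,0,0]}]' 40
python3 -m crank '[{"gripper":62,"travel":[25,0,-25],"twist":[0,-0.157,0]},{"gripper":62,"travel":[25,0,-25],"twist":[0,-0.157,0]},{"gripper":62,"travel":[0,0,0],"twist":[0,-0.157,0]},{"gripper":62,"travel":[0,0,0],"twist":[0,-0.157,0]},{"gripper":62,"travel":[0,0,0],"twist":[0,-0.157,0]},{"gripper":62,"travel":[0,0,0],"twist":[0,0,0]}]'
python3 - <<'E'
from h import *
st()
t=bot.camera("top");s=bot.camera("side")
f=lambda a,x,y:cv2.resize(a[y:y+80,x:x+80],None,fx=5,fy=5,interpolation=2)
cv2.imwrite("pics/mat3.png",cv2.cvtColor(np.hstack([f(t,270,170),f(s,240,200)]),cv2.COLOR_RGB2BGR))
for n,im in(("top",t),("side",s)):
    H=hsv(im); M=cv2.inRange(H,(0,120,60),(6,255,255))|cv2.inRange(H,(174,120,60),(180,255,255))
    c=proj(n,[.5,-.05,.06])[0].astype(int); R=np.zeros_like(M); cv2.circle(R,tuple(map(int,c)),40,255,-1); ys,xs=np.nonzero(M&R)
    if len(xs): print(n,xs.mean(),ys.mean(),(xs.min()+xs.max())/2,(ys.min()+ys.max())/2,len(xs)); q=(xs.mean(),ys.mean()); print(cast(n,[q],.065))
E
```

```text
time: 14.15
ee_pos: [0.4835, -0.1256, 0.1156]
tcp_rot: [-179.9, -45.0, 79.0]
wrist_force: [0.8, -1.0, -0.9]
opening: 0.0618
grasp_force: 0.0
time: 14.9
ee_pos: [0.4853, -0.1178, 0.1855]
tcp_rot: [-180.0, -0.0, 79.2]
wrist_force: [-1.2, 0.7, 0.0]
opening: 0.0619
grasp_force: 0.0
time=14.9 ee_pos=[ 0.4853 -0.1178  0.1855] tcp_rot=[-179.9765   -0.003    79.2347] q=[-13.6427  -2.6339  -2.7357  89.9218   0.0018  87.1226] opening=0.0619 grasp_force=0.0 wrist_force=[-1.1683  0.6731  0.0377]
top 311.8382352941176 218.49264705882354 312.0 218.5 136
[[ 0.4925 -0.0544  0.065 ]]
side 272.54545454545456 231.32231404958677 272.5 231.0 121
[[ 0.4933 -0.0608  0.065 ]]
```

View pics/mat3.png

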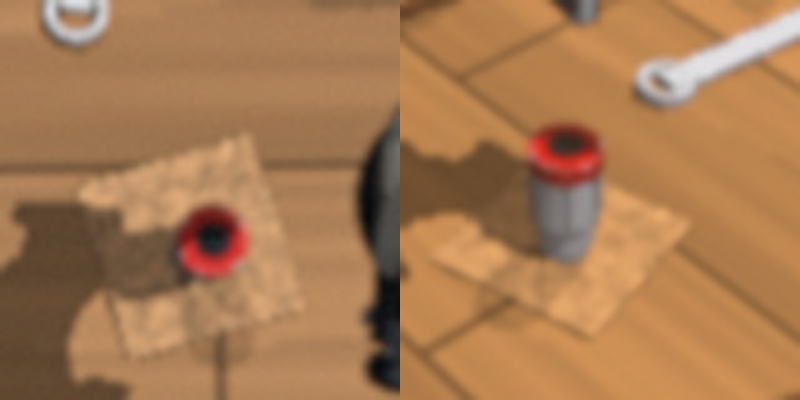

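The red collet stands upright on the mat. In the top view its end-face hole is at about (312.4,217.6). I'll measure that hole and the bores the same way, so the camera bias cancels.

```bash
cat >> h.py <<'E'
def hole(im,c,r,z,n="top"):
    v=im.max(2).astype(float); ys,xs=np.mgrid[:384,:512]; d=np.hypot(xs-c[0],ys-c[1])<=r
    hi=np.percentile(v[d],75); w=np.where(d&(v<hi*.55),1.,0)*np.clip(hi-v,0,None)
    q=np.array([(w*xs).sum(),(w*ys).sum()])/w.sum(); return q,int((w>0).sum()),cast(n,[q],z)[0]
E
python3 - <<'E'
from h import *
t0=cv2.imread("pics/top0.png"); t=bot.camera("top")
for nm,im,c,r,z in(("redC",t,(312.4,217.6),5,.065),("bmouth",t0,(188,191),7,.042),("rmouth",t0,(212.5,193.5),8,.042),("rmouth_now",t,(212.5,193.5),8,.042),("yelC",t0,(160,186.5),5,.080)):
    print(nm,*hole(im,c,r,z))
# red ring outer circle
H=hsv(t); M=cv2.inRange(H,(0,100,50),(8,255,255))|cv2.inRange(H,(172,100,50),(180,255,255)); M[:200]=0;M[:,:290]=0;M[:,340:]=0
k=max(cv2.findContours(M,0,1)[0],key=cv2.contourArea); e=cv2.fitEllipse(k); print(e,cast("top",[e[0]],.065))
# painted bands of cells, at floor z .042: red 2 strips
h_=hsv(t0[...,::-1].copy())
E
```

```text
redC [311.952  216.9835] 31 [ 0.496  -0.0547  0.065 ]
bmouth [188.4666 191.1152] 61 [0.5654 0.2387 0.042 ]
rmouth [212.4655 193.1603] 85 [0.5595 0.1803 0.042 ]
rmouth_now [212.4515 193.127 ] 84 [0.5595 0.1803 0.042 ]
yelC [159.9384 186.0879] 22 [0.5725 0.2994 0.08  ]
((311.9200744628906, 218.2660675048828), (13.795859336853027, 14.490459442138672), 42.04658889770508) [[ 0.493  -0.0546  0.065 ]]
```

```bash
python3 -c "
from h import *
plan([.4973,-.0547,.033],83.8,0,g=0)"
```

```text
tcp [ 0.4973 -0.0547  0.033 ] twist [-0.002  -0.0024 -0.0835] | shift after turn mm [ 65.9086   5.4046 151.7383] | shift now mm [ 65.7715   0.2155 151.8938]
```

```bash
python3 -m crank '[{"gripper":60,"travel":[0,0,0],"twist":[0,0,-0.08]},{"gripper":60,"travel":[33,2.7,10],"twist":[0,0,0]},{"gripper":60,"travel":[33,2.7,20],"twist":[0,0,0]},{"gripper":60,"travel":[0,0,30],"twist":[0,0,0]},{"gripper":60,"travel":[0,0,30],"twist":[0,0,0]},{"gripper":60,"travel":[0,0,30],"twist":[0,0,0]},{"gripper":60,"travel":[0,0,20],"twist":[0,0,0]},{"gripper":60,"travel":[0,0,0],"twist":[0,0,0]},{"gripper":60,"travel":[0,0,0],"twist":[0,0,0]}]'
python3 -c "
from h import *
st();plan([.4973,-.0547,.033],83.8,0,g=0)"
```

```text
time: 16.18
ee_pos: [0.4978, -0.0552, 0.0457]
tcp_rot: [-179.9, -0.0, 83.5]
wrist_force: [0.4, -1.2, -0.5]
opening: 0.0605
grasp_force: 0.0
time=16.175 ee_pos=[ 0.4978 -0.0552  0.0457] tcp_rot=[-179.945    -0.0486   83.5406] q=[ -6.351   -1.1067 -16.7323  74.4293   0.0487  90.1084] opening=0.0605 grasp_force=0.0 wrist_force=[ 0.4133 -1.1596 -0.4807]
tcp [ 0.4973 -0.0547  0.033 ] twist [-0.001  -0.0008 -0.0045] | shift after turn mm [ 0.4055 -0.5246 12.7484] | shift now mm [ 0.3924 -0.5142 12.7492]
```

```bash
python3 -m crank '[{"gripper":60,"travel":[0.4,-0.5,12.7],"twist":[0,0,-0.004]},{"gripper":60,"travel":[0,0,0],"twist":[0,0,0]},{"gripper":48,"travel":[0,0,0],"twist":[0,0,0]},{"gripper":42,"travel":[0,0,0],"twist":[0,0,0]},{"gripper":38,"travel":[0,0,0],"twist":[0,0,0]},{"gripper":35,"travel":[0,0,0],"twist":[0,0,0]},{"gripper":32,"travel":[0,0,0],"twist":[0,0,0]},{"gripper":28,"travel":[0,0,0],"twist":[0,0,0]},{"gripper":28,"travel":[0,0,0],"twist":[0,0,0]}]' 45
python3 -m crank '[{"gripper":28,"travel":[0,0,-10],"twist":[0,0,0]},{"gripper":28,"travel":[0,0,-30],"twist":[0,0,0]},{"gripper":28,"travel":[0,0,-40],"twist":[0,0,0]},{"gripper":28,"travel":[0,0,-40],"twist":[0,0,0]},{"gripper":28,"travel":[0,0,0],"twist":[0,0,0]}]'
python3 -c "
from h import *
plan([.5614,.1803,.150],83.8,0,g=0)"
```

```text
time: 17.3
ee_pos: [0.4971, -0.0541, 0.0326]
tcp_rot: [-179.9, -0.0, 83.8]
wrist_force: [-0.9, -0.1, 5.3]
opening: 0.0329
grasp_force: 44.3
time: 17.92
ee_pos: [0.4985, -0.0543, 0.1557]
tcp_rot: [179.8, -0.0, 83.8]
wrist_force: [0.3, -1.1, -0.9]
opening: 0.0327
grasp_force: 45.2
tcp [0.5614 0.1803 0.15  ] twist [ 0.0036 -0.0001  0.0006] | shift after turn mm [239.99    37.1613   5.6513] | shift now mm [239.9655  37.2954   5.8051]
```

```bash
python3 -m crank '[{"gripper":28,"travel":[20,3.1,0],"twist":[0,0,0]},{"gripper":28,"travel":[40,6.2,0],"twist":[0,0,0]},{"gripper":28,"travel":[40,6.2,0],"twist":[0,0,0]},{"gripper":28,"travel":[40,6.2,0],"twist":[0,0,0]},{"gripper":28,"travel":[40,6.2,0],"twist":[0,0,0]},{"gripper":28,"travel":[40,6.2,0],"twist":[0,0,0]},{"gripper":28,"travel":[20,3.1,0],"twist":[0,0,0]},{"gripper":28,"travel":[0,0,0],"twist":[0,0,0]},{"gripper":28,"travel":[0,0,0],"twist":[0,0,0]}]'
python3 - <<'E'
from h import *
st(); plan([.5614,.1803,.085],83.8,0,g=0)
t=bot.camera("top");s=bot.camera("side")
f=lambda a,x,y:cv2.resize(a[y:y+80,x:x+80],None,fx=5,fy=5,interpolation=2)
cv2.imwrite("pics/till1.png",cv2.cvtColor(np.hstack([f(t,170,150),f(s,185,120)]),cv2.COLOR_RGB2BGR))
E
```

```text
time: 19.05
ee_pos: [0.5596, 0.1796, 0.1519]
tcp_rot: [-179.9, 0.0, 83.8]
wrist_force: [-0.1, 0.6, -1.3]
opening: 0.0328
grasp_force: 45.1
time=19.05 ee_pos=[0.5596 0.1796 0.1519] tcp_rot=[-179.8772    0.0328   83.806 ] q=[ 17.7829   9.409    6.1758  86.8923   0.0199 113.9769] opening=0.0328 grasp_force=45.1494 wrist_force=[-0.0764  0.6174 -1.2918]
tcp [0.5614 0.1803 0.085 ] twist [-0.0021  0.0006  0.0001] | shift after turn mm [ 0.8874  1.6784 66.9318] | shift now mm [ 0.9256  1.8219 66.9275]
```

View pics/till1.png

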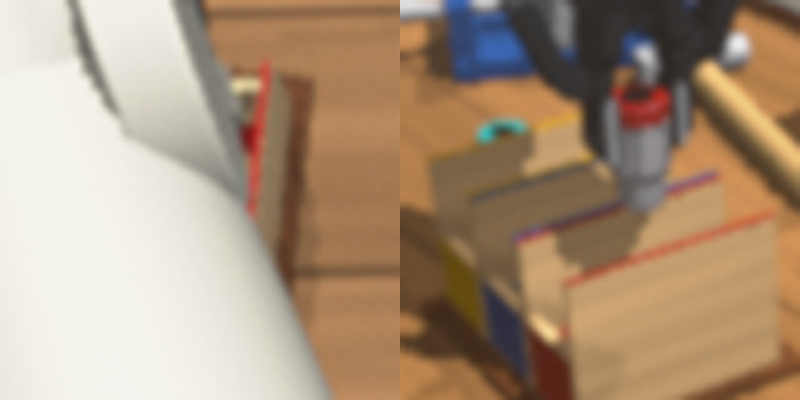

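The side view shows the red collet upright above the red cell, nose at about (313,160). I'll go down into the cell, then feel for the bore.

```bash
python3 -m crank '[{"gripper":28,"travel":[0.9,1.7,17],"twist":[0,0,0]},{"gripper":28,"travel":[0,0,20],"twist":[0,0,0]},{"gripper":28,"travel":[0,0,20],"twist":[0,0,0]},{"gripper":28,"travel":[0,0,10],"twist":[0,0,0]},{"gripper":28,"travel":[0,0,0],"twist":[0,0,0]},{"gripper":28,"travel":[0,0,0],"twist":[0,0,0]}]'
python3 -m crank '[{"gripper":28,"travel":[0,0,5],"twist":[0,0,0]},{"gripper":28,"travel":[0,0,5],"twist":[0,0,0]},{"gripper":28,"travel":[0,0,3],"twist":[0,0,0]},{"gripper":28,"travel":[0,0,0],"twist":[0,0,0]}]'|grep -E "ee|wrist"
python3 -m crank '[{"gripper":28,"travel":[0,0,2],"twist":[0,0,0]},{"gripper":28,"travel":[0,0,2],"twist":[0,0,0]},{"gripper":28,"travel":[0,0,0],"twist":[0,0,0]}]'|grep -E "ee|wrist"
```

```text
time: 19.9
ee_pos: [0.562, 0.1812, 0.086]
tcp_rot: [-180.0, -0.0, 83.8]
wrist_force: [0.7, 1.1, -2.2]
opening: 0.033
grasp_force: 45.1
ee_pos: [0.5614, 0.1812, 0.0719]
wrist_force: [-0.3, -0.7, -1.8]
ee_pos: [0.5616, 0.1813, 0.0682]
wrist_force: [1.6, -0.5, -2.9]
```

```bash
python3 -m crank '[{"gripper":28,"travel":[0,0,1.5],"twist":[0,0,0]},{"gripper":28,"travel":[0,0,1.5],"twist":[0,0,0]},{"gripper":28,"travel":[0,0,0],"twist":[0,0,0]}]'|grep -E "ee|wrist"
python3 -m crank '[{"gripper":28,"travel":[0,0,1.5],"twist":[0,0,0]},{"gripper":28,"travel":[0,0,1.5],"twist":[0,0,0]},{"gripper":28,"travel":[0,0,0],"twist":[0,0,0]}]'|grep -E "ee|wrist"
```

```text
ee_pos: [0.562, 0.1816, 0.0655]
wrist_force: [2.6, 2.6, -2.7]
ee_pos: [0.5621, 0.1817, 0.0625]
wrist_force: [4.0, 4.9, -0.7]
```

```bash
python3 -m crank '[{"gripper":28,"travel":[1,0.7,0],"twist":[0,0,0]},{"gripper":28,"travel":[0,0,1.5],"twist":[0,0,0]},{"gripper":28,"travel":[0,0,0],"twist":[0,0,0]}]'|grep -E "ee|wrist"
python3 -m crank '[{"gripper":28,"travel":[0,0,2],"twist":[0,0,0]},{"gripper":28,"travel":[0,0,2],"twist":[0,0,0]},{"gripper":28,"travel":[0,0,0],"twist":[0,0,0]}]'|grep -E "ee|wrist"
```

```text
ee_pos: [0.5622, 0.1821, 0.0604]
wrist_force: [1.3, 1.5, -1.1]
ee_pos: [0.5623, 0.1821, 0.0565]
wrist_force: [1.3, 2.0, -2.6]
```

```bash
python3 -m crank '[{"gripper":28,"travel":[0.4,0.3,2],"twist":[0,0,0]},{"gripper":28,"travel":[0,0,2],"twist":[0,0,0]},{"gripper":28,"travel":[0,0,2],"twist":[0,0,0]},{"gripper":28,"travel":[0,0,0],"twist":[0,0,0]}]'|grep -E "ee|wrist"
python3 -m crank '[{"gripper":28,"travel":[0,0,1],"twist":[0,0,0]},{"gripper":28,"travel":[0,0,1],"twist":[0,0,0]},{"gripper":28,"travel":[0,0,0],"twist":[0,0,0]}]'|grep -E "ee|wrist"
```

```text
ee_pos: [0.5625, 0.1824, 0.0505]
wrist_force: [-0.2, 0.4, -1.9]
ee_pos: [0.5627, 0.1825, 0.0487]
wrist_force: [0.2, -0.4, -1.3]
```

```bash
python3 -m crank '[{"gripper":28,"travel":[0,0,1],"twist":[0,0,0]},{"gripper":28,"travel":[0,0,0],"twist":[0,0,0]}]'|grep -E "ee|wrist"
python3 -m crank '[{"gripper":28,"travel":[0,0,1],"twist":[0,0,0]},{"gripper":28,"travel":[0,0,0],"twist":[0,0,0]}]'|grep -E "ee|wrist"
python3 -m crank '[{"gripper":28,"travel":[0,0,1],"twist":[0,0,0]},{"gripper":28,"travel":[0,0,0],"twist":[0,0,0]}]'|grep -E "ee|wrist"
```

```text
ee_pos: [0.5627, 0.1825, 0.0478]
wrist_force: [0.2, 0.5, -1.8]
ee_pos: [0.5628, 0.1826, 0.0477]
wrist_force: [-1.6, -0.4, 4.8]
ee_pos: [0.5628, 0.1826, 0.0476]
wrist_force: [-5.4, -2.0, 11.8]
```

Red is home: contact came at TCP z 0.0476, exactly as predicted. I'll release, rise and head for blue.

```bash
python3 -m crank '[{"gripper":28,"travel":[0,0,-1.2],"twist":[0,0,0]},{"gripper":32,"travel":[0,0,-0.5],"twist":[0,0,0]},{"gripper":36,"travel":[0,0,0],"twist":[0,0,0]},{"gripper":42,"travel":[0,0,0],"twist":[0,0,0]},{"gripper":52,"travel":[0,0,0],"twist":[0,0,0]},{"gripper":55,"travel":[0,0,0],"twist":[0,0,0]},{"gripper":55,"travel":[0,0,-10],"twist":[0,0,0]},{"gripper":55,"travel":[0,0,-30],"twist":[0,0,0]},{"gripper":55,"travel":[0,0,-45],"twist":[0,0,0]},{"gripper":55,"travel":[0,0,-45],"twist":[0,0,0]},{"gripper":60,"travel":[0,0,-30],"twist":[0,0,0]}]' 40
python3 -c "
from h import *
a=np.array([np.cos(np.radians(-101)),np.sin(np.radians(-101)),0]); G=np.array([.603,-.259,.043])-.012*a; print(G)
plan(G,79,-45,.09)
plan([G[0]+.012,G[1]+.045,.21],79,0,g=0)"
```

```text
time: 25.28
ee_pos: [0.5633, 0.1826, 0.2108]
tcp_rot: [179.9, -0.1, 83.8]
wrist_force: [0.3, -0.6, 0.1]
opening: 0.0601
grasp_force: 0.0
[ 0.6053 -0.2472  0.043 ]
tcp [ 0.6146 -0.1993  0.0918] twist [ 0.0343 -0.7863  0.0796] | shift after turn mm [-174.0255  123.2715  342.3116] | shift now mm [-374.3561   91.891   118.6236]
tcp [ 0.6173 -0.2022  0.21  ] twist [ 0.0012 -0.0014  0.0844] | shift after turn mm [-367.4329  126.4647    0.7867] | shift now mm [-376.7892   95.0294    0.4147]
```

```bash
python3 -m crank '[{"gripper":62,"travel":[0,0,0],"twist":[0,0,0.084]},{"gripper":62,"travel":[-45.9,15.8,0],"twist":[0,0,0]},{"gripper":62,"travel":[-45.9,15.8,0],"twist":[0,0,0]},{"gripper":62,"travel":[-45.9,15.8,0],"twist":[0,0,0]},{"gripper":62,"travel":[-45.9,15.8,0],"twist":[0,0,0]},{"gripper":62,"travel":[-45.9,15.8,0],"twist":[0,0,0]},{"gripper":62,"travel":[-45.9,15.8,0],"twist":[0,0,0]},{"gripper":62,"travel":[-45.9,15.8,0],"twist":[0,0,0]},{"gripper":62,"travel":[-45.9,15.8,0],"twist":[0,0,0]},{"gripper":62,"travel":[0,0,0],"twist":[0,-0.157,0]},{"gripper":62,"travel":[0,0,0],"twist":[0,-0.157,0]},{"gripper":62,"travel":[0,0,0],"twist":[0,-0.157,0]}]'
python3 -m crank '[{"gripper":62,"travel":[0,0,0],"twist":[0,-0.157,0]},{"gripper":62,"travel":[0,0,0],"twist":[0,-0.157,0]},{"gripper":62,"travel":[0,0,0],"twist":[0,0,0]}]'
python3 -c "
from h import *
st(); plan([.6053,-.2472,.043],79,-45,.05)"
```

```text
time: 26.78
ee_pos: [0.6173, -0.2025, 0.209]
tcp_rot: [179.9, 27.3, 79.0]
wrist_force: [0.2, 0.5, 1.0]
opening: 0.0619
grasp_force: 0.0
time: 27.15
ee_pos: [0.6173, -0.2003, 0.2054]
tcp_rot: [-179.6, 45.0, 79.5]
wrist_force: [-0.5, 1.1, -0.6]
opening: 0.0622
grasp_force: 0.0
time=27.15 ee_pos=[ 0.6173 -0.2003  0.2054] tcp_rot=[-179.5624   44.9747   79.492 ] q=[ -0.2281  22.8165  19.0082  96.8901 -43.9528 104.7889] opening=0.0622 grasp_force=0.0 wrist_force=[-0.4818  1.1197 -0.6037]
tcp [ 0.6092 -0.2271  0.0635] twist [-0.0016 -0.0004  0.0061] | shift after turn mm [ 80.6326  -2.8146 120.0215] | shift now mm [ 80.5975  -2.1368 120.0591]
```

```bash
python3 -m crank '[{"gripper":62,"travel":[20.2,-0.6,30],"twist":[0,0,0]},{"gripper":62,"travel":[20.2,-0.6,30],"twist":[0,0,0]},{"gripper":62,"travel":[20.2,-0.6,30],"twist":[0,0,0]},{"gripper":62,"travel":[20.2,-0.6,30],"twist":[0,0,0]},{"gripper":62,"travel":[0,0,0],"twist":[0,0,0]},{"gripper":62,"travel":[0,0,0],"twist":[0,0,0]},{"gripper":62,"travel":[0,0,0],"twist":[0,0,0]}]'
python3 - <<'E'
from h import *
st(); plan([.6053,-.2472,.043],79,-45)
t=bot.camera("top");s=bot.camera("side")
f=lambda a,x,y:cv2.resize(a[y:y+100,x:x+100],None,fx=4,fy=4,interpolation=2)
cv2.imwrite("pics/pre2.png",cv2.cvtColor(np.hstack([f(t,335,130),f(s,300,200)]),cv2.COLOR_RGB2BGR))
E
```

```text
time: 28.02
ee_pos: [0.6104, -0.2287, 0.0676]
tcp_rot: [179.9, 44.9, 78.9]
wrist_force: [0.4, -0.7, -0.7]
opening: 0.062
grasp_force: 0.0
time=28.025 ee_pos=[ 0.6104 -0.2287  0.0676] tcp_rot=[179.8582  44.9209  78.9241] q=[ -2.7461  23.3613   4.5223  79.1875 -44.3498 101.5471] opening=0.062 grasp_force=0.0 wrist_force=[ 0.3567 -0.746  -0.6855]
tcp [ 0.6025 -0.2618  0.0282] twist [ 0.0015 -0.0014 -0.0009] | shift after turn mm [ 3.8982 -1.4655 51.9085] | shift now mm [ 3.8252 -1.549  51.9115]
```

View pics/pre2.png

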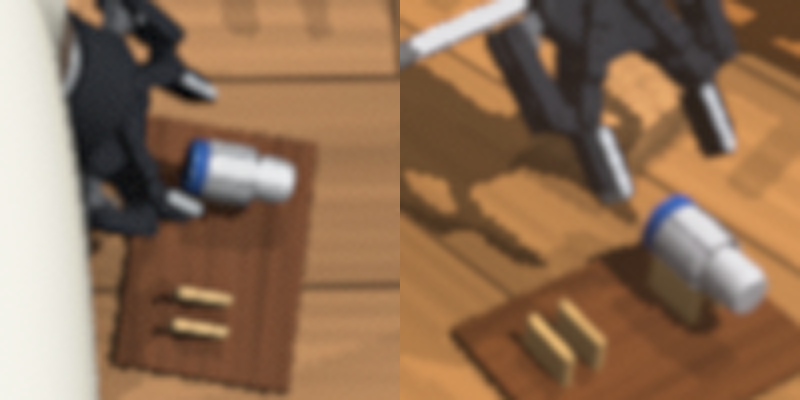

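The fingers straddle the blue collet, tips at about top pixels (386,152) and (381,181). They are clear of the block. I'll advance and grip.

```bash
python3 -m crank '[{"gripper":62,"travel":[1,-0.4,13],"twist":[0,0,0]},{"gripper":62,"travel":[1,-0.4,13],"twist":[0,0,0]},{"gripper":62,"travel":[1,-0.4,13],"twist":[0,0,0]},{"gripper":62,"travel":[1,-0.4,13],"twist":[0,0,0]},{"gripper":62,"travel":[0,0,0],"twist":[0,0,0]},{"gripper":48,"travel":[0,0,0],"twist":[0,0,0]},{"gripper":42,"travel":[0,0,0],"twist":[0,0,0]},{"gripper":38,"travel":[0,0,0],"twist":[0,0,0]},{"gripper":35,"travel":[0,0,0],"twist":[0,0,0]},{"gripper":30,"travel":[0,0,0],"twist":[0,0,0]},{"gripper":30,"travel":[0,0,0],"twist":[0,0,0]}]' 40
python3 -c "
from h import *
st(); plan([.6053,-.2472,.043],79,-45)"
```

```text
time: 29.5
ee_pos: [0.6021, -0.2618, 0.0266]
tcp_rot: [179.9, 45.0, 79.0]
wrist_force: [6.3, 0.3, 2.8]
opening: 0.0331
grasp_force: 39.7
time=29.5 ee_pos=[ 0.6021 -0.2618  0.0266] tcp_rot=[179.9271  44.9992  78.9832] q=[ -5.7034  23.3284  -0.1877  71.6727 -44.763   97.4212] opening=0.0331 grasp_force=39.6509 wrist_force=[6.2847 0.268  2.8087]
tcp [ 0.6025 -0.2618  0.0282] twist [ 0.0011 -0.     -0.0002] | shift after turn mm [-1.0024  0.3642 -1.166 ] | shift now mm [-1.0023  0.3656 -1.1656]
```

```bash
python3 -m crank '[{"gripper":28,"travel":[-5,0,-5],"twist":[0,0,0]},{"gripper":28,"travel":[-15,0,-15],"twist":[0,0,0]},{"gripper":28,"travel":[-25,0,-25],"twist":[0,0,0]},{"gripper":28,"travel":[-25,-25,-25],"twist":[0,0,0]},{"gripper":28,"travel":[-25,-30,-25],"twist":[0,0,0]},{"gripper":28,"travel":[0,-30,0],"twist":[0,0,0]},{"gripper":28,"travel":[0,0,0],"twist":[0,0.1,0]},{"gripper":28,"travel":[0,0,0],"twist":[0,0.157,0]},{"gripper":28,"travel":[0,0,0],"twist":[0,0.157,0]},{"gripper":28,"travel":[0,0,0],"twist":[0,0.157,0]},{"gripper":28,"travel":[0,0,0],"twist":[0,0.157,0]},{"gripper":28,"travel":[0,0,0],"twist":[0,0.157,0]}]' 70
python3 -m crank '[{"gripper":28,"travel":[0,0,0],"twist":[0,0.157,0]},{"gripper":28,"travel":[0,0,0],"twist":[0,0.157,0]},{"gripper":28,"travel":[0,0,0],"twist":[0,0.157,0]},{"gripper":28,"travel":[0,0,0],"twist":[0,0.157,0]},{"gripper":28,"travel":[0,0,0],"twist":[0,0.057,0]},{"gripper":28,"travel":[0,0,0],"twist":[0,0,0]},{"gripper":28,"travel":[0,0,0],"twist":[0,0,0]}]'
python3 -c "
from h import *
st(); plan([.5005,-.0382,.082],79,45,g=0)"
```

```text
time: 31.0
ee_pos: [0.5175, -0.2453, 0.1608]
tcp_rot: [-179.9, -6.0, 79.0]
wrist_force: [-0.2, 0.1, -2.4]
opening: 0.0326
grasp_force: 69.5
time: 31.88
ee_pos: [0.5179, -0.2454, 0.1605]
tcp_rot: [-179.9, -44.9, 79.0]
wrist_force: [0.7, -0.3, -0.4]
opening: 0.0327
grasp_force: 69.6
time=31.875 ee_pos=[ 0.5179 -0.2454  0.1605] tcp_rot=[-179.8838  -44.9024   78.955 ] q=[-42.7072  28.68    20.4588 109.5035  36.8533  48.8893] opening=0.0327 grasp_force=69.6326 wrist_force=[ 0.6736 -0.3035 -0.4075]
tcp [ 0.5005 -0.0382  0.082 ] twist [-0.0015  0.0017 -0.0006] | shift after turn mm [ 85.9702 -56.6188 196.9877] | shift now mm [ 86.274  -56.3767 196.9243]
```

```bash
python3 -m crank '[{"gripper":28,"travel":[14.3,-9.4,32.8],"twist":[0,0,0]},{"gripper":28,"travel":[14.3,-9.4,32.8],"twist":[0,0,0]},{"gripper":28,"travel":[14.3,-9.4,32.8],"twist":[0,0,0]},{"gripper":28,"travel":[14.3,-9.4,32.8],"twist":[0,0,0]},{"gripper":28,"travel":[14.3,-9.4,32.8],"twist":[0,0,0]},{"gripper":28,"travel":[14.3,-9.4,32.8],"twist":[0,0,0]},{"gripper":28,"travel":[-12,0,12],"twist":[0,0,0]},{"gripper":28,"travel":[-12,0,12],"twist":[0,0,0]},{"gripper":28,"travel":[-5,0,5],"twist":[0,0,0]},{"gripper":28,"travel":[-2,0,2],"twist":[0,0,0]},{"gripper":28,"travel":[0,0,0],"twist":[0,0,0]},{"gripper":28,"travel":[0,0,0],"twist":[0,0,0]}]'
python3 -m crank '[{"gripper":28,"travel":[-1,0,1],"twist":[0,0,0]},{"gripper":28,"travel":[0,0,0],"twist":[0,0,0]}]'|grep -E "ee|wrist"
python3 -m crank '[{"gripper":28,"travel":[-1,0,1],"twist":[0,0,0]},{"gripper":28,"travel":[0,0,0],"twist":[0,0,0]}]'|grep -E "ee|wrist"
```

```text
time: 33.38
ee_pos: [0.5007, -0.0391, 0.0382]
tcp_rot: [-179.9, -45.0, 79.0]
wrist_force: [0.5, 0.4, -1.6]
opening: 0.0324
grasp_force: 69.9
ee_pos: [0.5004, -0.0387, 0.0365]
wrist_force: [-0.4, 0.2, -1.8]
ee_pos: [0.5004, -0.0386, 0.0349]
wrist_force: [0.2, -0.2, -3.0]
```

```bash
python3 -m crank '[{"gripper":28,"travel":[-1,0,1],"twist":[0,0,0]},{"gripper":28,"travel":[0,0,0],"twist":[0,0,0]}]'|grep -E "ee|wrist"
python3 -m crank '[{"gripper":28,"travel":[-1,0,1],"twist":[0,0,0]},{"gripper":28,"travel":[0,0,0],"twist":[0,0,0]}]'|grep -E "ee|wrist"
python3 -m crank '[{"gripper":28,"travel":[-0.7,0,0.7],"twist":[0,0,0]},{"gripper":28,"travel":[0,0,0],"twist":[0,0,0]}]'|grep -E "ee|wrist"
```

```text
ee_pos: [0.5004, -0.0387, 0.0335]
wrist_force: [-0.6, -0.3, -1.7]
ee_pos: [0.5004, -0.0387, 0.0321]
wrist_force: [-0.3, -0.0, -2.0]
ee_pos: [0.5004, -0.0387, 0.0311]
wrist_force: [-0.8, 0.1, -1.0]
```

```bash
python3 -m crank '[{"gripper":28,"travel":[-0.7,0,0.7],"twist":[0,0,0]},{"gripper":28,"travel":[0,0,0],"twist":[0,0,0]}]'|grep -E "ee|wrist"
python3 -m crank '[{"gripper":28,"travel":[-0.7,0,0.7],"twist":[0,0,0]},{"gripper":28,"travel":[0,0,0],"twist":[0,0,0]}]'|grep -E "ee|wrist"
python3 -m crank '[{"gripper":28,"travel":[-0.6,0,0.6],"twist":[0,0,0]},{"gripper":28,"travel":[0,0,0],"twist":[0,0,0]}]'|grep -E "ee|wrist"
```

```text
ee_pos: [0.5004, -0.0387, 0.0302]
wrist_force: [0.0, -0.3, -0.8]
ee_pos: [0.5005, -0.0386, 0.0302]
wrist_force: [-3.9, -0.8, 7.0]
ee_pos: [0.5006, -0.0386, 0.0301]
wrist_force: [-7.1, -1.5, 14.3]
```

```bash
python3 -m crank '[{"gripper":28,"travel":[0.6,0,-0.6],"twist":[0,0,0]},{"gripper":28,"travel":[0.4,0,-0.4],"twist":[0,0,0]},{"gripper":32,"travel":[0,0,0],"twist":[0,0,0]},{"gripper":36,"travel":[0,0,0],"twist":[0,0,0]},{"gripper":42,"travel":[0,0,0],"twist":[0,0,0]},{"gripper":52,"travel":[0,0,0],"twist":[0,0,0]},{"gripper":60,"travel":[0,0,0],"twist":[0,0,0]},{"gripper":62,"travel":[0,0,-15],"twist":[0,0,0]},{"gripper":62,"travel":[0,0,-30],"twist":[0,0,0]},{"gripper":62,"travel":[0,0,-40],"twist":[0,0,0]},{"gripper":62,"travel":[0,0,-40],"twist":[0,0,0]}]' 40
python3 -m crank '[{"gripper":62,"travel":[25,0,-25],"twist":[0,-0.157,0]},{"gripper":62,"travel":[25,0,-25],"twist":[0,-0.157,0]},{"gripper":62,"travel":[0,0,0],"twist":[0,-0.157,0]},{"gripper":62,"travel":[0,0,0],"twist":[0,-0.157,0]},{"gripper":62,"travel":[0,0,0],"twist":[0,-0.157,0]},{"gripper":62,"travel":[0,0,0],"twist":[0,0,0]}]'
python3 - <<'E'
from h import *
st()
t=bot.camera("top");s=bot.camera("side")
f=lambda a,x,y:cv2.resize(a[y:y+80,x:x+80],None,fx=5,fy=5,interpolation=2)
cv2.imwrite("pics/mat4.png",cv2.cvtColor(np.hstack([f(t,270,170),f(s,240,200)]),cv2.COLOR_RGB2BGR))
H=hsv(t); M=cv2.inRange(H,(100,90,40),(130,255,255)); R=np.zeros_like(M); R[195:240,290:340]=255
k=max(cv2.findContours(M&R,0,1)[0],key=cv2.contourArea); e=cv2.fitEllipse(k); print(e,cast("top",[e[0]],.065)); print(hole(t,e[0],5,.065))
E
```

```text
time: 36.75
ee_pos: [0.4834, -0.1261, 0.1191]
tcp_rot: [-179.9, -45.0, 79.0]
wrist_force: [0.5, -0.2, 0.3]
opening: 0.062
grasp_force: 0.0
time: 37.5
ee_pos: [0.4852, -0.1183, 0.189]
tcp_rot: [-180.0, -0.0, 79.2]
wrist_force: [-1.0, 0.2, 0.5]
opening: 0.062
grasp_force: 0.0
time=37.5 ee_pos=[ 0.4852 -0.1183  0.189 ] tcp_rot=[-179.9813   -0.0028   79.2301] q=[-13.7013  -2.597   -2.3135  90.3023   0.0018  87.0686] opening=0.062 grasp_force=0.0 wrist_force=[-0.9969  0.2348  0.5347]
((312.38018798828125, 218.42190551757812), (11.98825454711914, 13.58510971069336), 47.876914978027344) [[ 0.4927 -0.0556  0.065 ]]
(array([312.4763, 216.8603]), 38, array([ 0.4963, -0.056 ,  0.065 ]))
```

View pics/mat4.png

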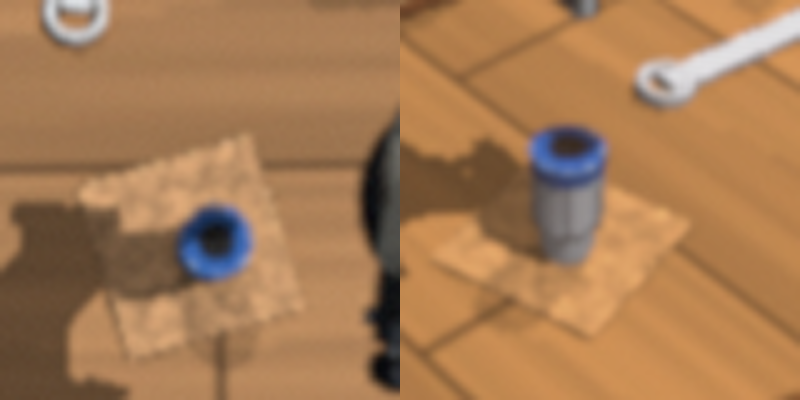

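Blue stands upright on the mat, in the top view at (312.4,218), about 1 mm right of where red stood. I'll use the same grasp, shifted by that much.

```bash
python3 -m crank '[{"gripper":60,"travel":[0,0,0],"twist":[0,0,-0.08]},{"gripper":60,"travel":[33,2.7,10],"twist":[0,0,0]},{"gripper":60,"travel":[33,2.7,23],"twist":[0,0,0]},{"gripper":60,"travel":[0,0,30],"twist":[0,0,0]},{"gripper":60,"travel":[0,0,30],"twist":[0,0,0]},{"gripper":60,"travel":[0,0,30],"twist":[0,0,0]},{"gripper":60,"travel":[0,0,20],"twist":[0,0,0]},{"gripper":60,"travel":[0,0,0],"twist":[0,0,0]},{"gripper":60,"travel":[0,0,0],"twist":[0,0,0]}]'
python3 -c "
from h import *
plan([.4972,-.0555,.033],83.8,0,g=0)"
```

```text
time: 38.72
ee_pos: [0.4977, -0.0556, 0.0462]
tcp_rot: [-179.9, -0.1, 83.5]
wrist_force: [-0.2, 0.1, 0.2]
opening: 0.0601
grasp_force: 0.0
tcp [ 0.4972 -0.0555  0.033 ] twist [-0.0011 -0.0011 -0.0045] | shift after turn mm [ 0.099  -0.4649 13.183 ] | shift now mm [ 0.0828 -0.4512 13.1836]
```

```bash
python3 -m crank '[{"gripper":60,"travel":[-0.3,-0.5,13.2],"twist":[0,0,-0.004]},{"gripper":60,"travel":[0,0,0],"twist":[0,0,0]},{"gripper":48,"travel":[0,0,0],"twist":[0,0,0]},{"gripper":42,"travel":[0,0,0],"twist":[0,0,0]},{"gripper":38,"travel":[0,0,0],"twist":[0,0,0]},{"gripper":35,"travel":[0,0,0],"twist":[0,0,0]},{"gripper":32,"travel":[0,0,0],"twist":[0,0,0]},{"gripper":28,"travel":[0,0,0],"twist":[0,0,0]},{"gripper":28,"travel":[0,0,0],"twist":[0,0,0]}]' 45
python3 -m crank '[{"gripper":28,"travel":[0,0,-10],"twist":[0,0,0]},{"gripper":28,"travel":[0,0,-30],"twist":[0,0,0]},{"gripper":28,"travel":[0,0,-45],"twist":[0,0,0]},{"gripper":28,"travel":[0,0,-45],"twist":[0,0,0]},{"gripper":28,"travel":[0,0,0],"twist":[0,0,0]}]'
python3 -c "
from h import *
plan([.5692,.2413,.165],83.8,0,g=0)"
```

```text
time: 39.85
ee_pos: [0.497, -0.0553, 0.0326]
tcp_rot: [-179.9, -0.0, 83.8]
wrist_force: [-1.1, 0.5, 4.4]
opening: 0.0329
grasp_force: 44.3
time: 40.48
ee_pos: [0.4986, -0.0555, 0.1662]
tcp_rot: [179.7, -0.0, 83.8]
wrist_force: [-0.3, 0.0, -2.6]
opening: 0.0328
grasp_force: 45.1
tcp [0.5692 0.2413 0.165 ] twist [ 0.0044 -0.      0.0006] | shift after turn mm [302.6877  38.1694   1.1608] | shift now mm [302.6635  38.3547   1.3441]
```

```bash
python3 -m crank '[{"gripper":28,"travel":[20,2.5,0],"twist":[0,0,0]},{"gripper":28,"travel":[44,5.6,0],"twist":[0,0,0]},{"gripper":28,"travel":[44,5.6,0],"twist":[0,0,0]},{"gripper":28,"travel":[44,5.6,0],"twist":[0,0,0]},{"gripper":28,"travel":[44,5.6,0],"twist":[0,0,0]},{"gripper":28,"travel":[44,5.6,0],"twist":[0,0,0]},{"gripper":28,"travel":[44,5.6,0],"twist":[0,0,0]},{"gripper":28,"travel":[18.7,2.2,0],"twist":[0,0,0]},{"gripper":28,"travel":[0,0,0],"twist":[0,0,0]},{"gripper":28,"travel":[0,0,0],"twist":[0,0,0]}]'
python3 -c "
from h import *
plan([.5692,.2413,.085],83.8,0,g=0)"
```

```text
time: 41.72
ee_pos: [0.5674, 0.2405, 0.162]
tcp_rot: [-179.9, 0.0, 83.8]
wrist_force: [0.0, -0.5, -1.2]
opening: 0.0329
grasp_force: 45.1
tcp [0.5692 0.2413 0.085 ] twist [-0.002   0.0006  0.    ] | shift after turn mm [ 0.974   1.7187 76.9782] | shift now mm [ 1.0201  1.8723 76.974 ]
```

```bash
python3 -m crank '[{"gripper":28,"travel":[0.2,1.2,27],"twist":[0,0,0]},{"gripper":28,"travel":[0,0,20],"twist":[0,0,0]},{"gripper":28,"travel":[0,0,20],"twist":[0,0,0]},{"gripper":28,"travel":[0,0,10],"twist":[0,0,0]},{"gripper":28,"travel":[0,0,0],"twist":[0,0,0]},{"gripper":28,"travel":[0,0,0],"twist":[0,0,0]}]'
python3 -c "
from h import *
plan([.5692,.2413,.074],83.8,0,g=0)"
```

```text
time: 42.48
ee_pos: [0.5691, 0.2415, 0.0863]
tcp_rot: [-180.0, -0.0, 83.8]
wrist_force: [-0.1, -0.4, -2.0]
opening: 0.033
grasp_force: 45.1
tcp [0.5692 0.2413 0.074 ] twist [-0.0002 -0.0007  0.0002] | shift after turn mm [-0.1713  0.0882 12.3431] | shift now mm [-0.1806  0.091  12.343 ]
```

```bash
python3 -m crank '[{"gripper":28,"travel":[0,0,6],"twist":[0,0,0]},{"gripper":28,"travel":[0,0,6],"twist":[0,0,0]},{"gripper":28,"travel":[0,0,3],"twist":[0,0,0]},{"gripper":28,"travel":[0,0,2],"twist":[0,0,0]},{"gripper":28,"travel":[0,0,0],"twist":[0,0,0]}]'|grep -E "ee|wrist"
python3 -m crank '[{"gripper":28,"travel":[0,0,1.5],"twist":[0,0,0]},{"gripper":28,"travel":[0,0,1.5],"twist":[0,0,0]},{"gripper":28,"travel":[0,0,1.5],"twist":[0,0,0]},{"gripper":28,"travel":[0,0,0],"twist":[0,0,0]}]'|grep -E "ee|wrist"
```

```text
ee_pos: [0.5686, 0.2416, 0.0681]
wrist_force: [0.4, -0.1, -1.5]
ee_pos: [0.5686, 0.2416, 0.0636]
wrist_force: [-0.5, 0.4, -0.8]
```

```bash
python3 -m crank '[{"gripper":28,"travel":[0,0,2],"twist":[0,0,0]},{"gripper":28,"travel":[0,0,2],"twist":[0,0,0]},{"gripper":28,"travel":[0,0,2],"twist":[0,0,0]},{"gripper":28,"travel":[0,0,0],"twist":[0,0,0]}]'|grep -E "ee|wrist"
python3 -m crank '[{"gripper":28,"travel":[0,0,2],"twist":[0,0,0]},{"gripper":28,"travel":[0,0,2],"twist":[0,0,0]},{"gripper":28,"travel":[0,0,2],"twist":[0,0,0]},{"gripper":28,"travel":[0,0,1.5],"twist":[0,0,0]},{"gripper":28,"travel":[0,0,0],"twist":[0,0,0]}]'|grep -E "ee|wrist"
```

```text
ee_pos: [0.5685, 0.2416, 0.0575]
wrist_force: [0.8, 1.0, -1.4]
ee_pos: [0.5686, 0.2416, 0.0501]
wrist_force: [0.8, 0.0, -2.0]
```

```bash
python3 -m crank '[{"gripper":28,"travel":[0,0,1.5],"twist":[0,0,0]},{"gripper":28,"travel":[0,0,1],"twist":[0,0,0]},{"gripper":28,"travel":[0,0,0],"twist":[0,0,0]}]'|grep -E "ee|wrist"
python3 -m crank '[{"gripper":28,"travel":[0,0,1],"twist":[0,0,0]},{"gripper":28,"travel":[0,0,0],"twist":[0,0,0]}]'|grep -E "ee|wrist"
```

```text
ee_pos: [0.5687, 0.2417, 0.0478]
wrist_force: [0.6, 0.3, -2.2]
ee_pos: [0.5687, 0.2417, 0.0476]
wrist_force: [-2.3, -1.1, 4.0]
```

Blue is home too, at the same depth (0.0476). I'll release, clear the till and check.

```bash
python3 -m crank '[{"gripper":28,"travel":[0,0,0.4],"twist":[0,0,0]},{"gripper":28,"travel":[0,0,-1],"twist":[0,0,0]},{"gripper":32,"travel":[0,0,-0.4],"twist":[0,0,0]},{"gripper":36,"travel":[0,0,0],"twist":[0,0,0]},{"gripper":42,"travel":[0,0,0],"twist":[0,0,0]},{"gripper":52,"travel":[0,0,0],"twist":[0,0,0]},{"gripper":55,"travel":[0,0,0],"twist":[0,0,0]},{"gripper":55,"travel":[0,0,-10],"twist":[0,0,0]},{"gripper":55,"travel":[0,0,-30],"twist":[0,0,0]},{"gripper":55,"travel":[0,0,-45],"twist":[0,0,0]},{"gripper":55,"travel":[0,0,-45],"twist":[0,0,0]},{"gripper":55,"travel":[0,0,-30],"twist":[0,0,0]}]' 40
python3 -m crank '[{"gripper":55,"travel":[-40,0,0],"twist":[0,0,0]},{"gripper":55,"travel":[-50,0,0],"twist":[0,0,0]},{"gripper":55,"travel":[-50,0,0],"twist":[0,0,0]},{"gripper":55,"travel":[-50,0,0],"twist":[0,0,0]},{"gripper":55,"travel":[-50,0,0],"twist":[0,0,0]},{"gripper":55,"travel":[-50,0,0],"twist":[0,0,0]},{"gripper":55,"travel":[0,0,0],"twist":[0,0,0]},{"gripper":55,"travel":[0,0,0],"twist":[0,0,0]}]'
python3 - <<'E'
from h import *
t=bot.camera("top");s=bot.camera("side"); st()
f=lambda a,x,y:cv2.resize(a[y:y+80,x:x+80],None,fx=5,fy=5,interpolation=2)
cv2.imwrite("pics/end.png",cv2.cvtColor(np.hstack([f(t,140,150),f(s,185,120)]),cv2.COLOR_RGB2BGR))
for nm,c in(("red",[.5595,.1803,.08]),("blue",[.5654,.239,.08]),("yel",[.572,.298,.08])):
    p=proj("top",c)[0]; print(nm,p,hole(t,p,5,.08))
t0=cv2.imread("pics/top0.png")[...,::-1]; print("block diff",np.abs(t[110:165,322:360].astype(int)-t0[110:165,322:360]).mean())
E
```

```text
time: 46.85
ee_pos: [0.5692, 0.2417, 0.2112]
tcp_rot: [179.9, -0.1, 83.8]
wrist_force: [0.2, 0.3, -0.9]
opening: 0.0547
grasp_force: 0.0
time: 47.85
ee_pos: [0.5378, -0.0467, 0.2083]
tcp_rot: [-180.0, -0.0, 83.8]
wrist_force: [-0.3, -0.1, 0.4]
opening: 0.0547
grasp_force: 0.0
time=47.95 ee_pos=[ 0.5379 -0.0459  0.208 ] tcp_rot=[-179.937    -0.0174   83.8943] q=[-4.8839  3.2048  5.6155 92.4732  0.0187 91.2218] opening=0.0548 grasp_force=0.0 wrist_force=[ 0.9396  1.011  -0.0786]
red [210.3025 190.707 ] (array([209.932 , 190.4158]), 25, array([0.5602, 0.1812, 0.08  ]))
blue [185.3364 188.6349] (array([184.7786, 188.3278]), 25, array([0.5661, 0.2403, 0.08  ]))
yel [160.5357 186.2907] (array([159.9908, 186.0353]), 23, array([0.5726, 0.2993, 0.08  ]))
block diff 69.40079744816587
```

View pics/end.png

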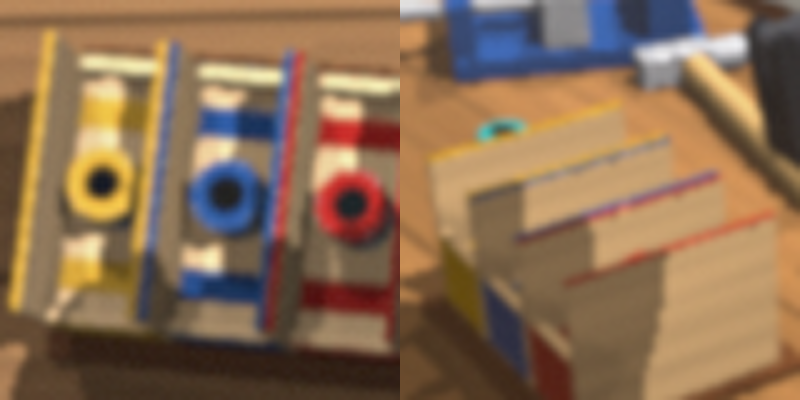

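All three collets sit alike in their own cells, in the top view at (160,186), (185,188) and (210,190). The pixel difference over the block is probably the arm hiding it, so I'll check the block numerically in the side view.

```bash
python3 -m crank '[{"gripper":55,"travel":[0,-50,-20],"twist":[0,0,0]},{"gripper":55,"travel":[0,-50,-20],"twist":[0,0,0]},{"gripper":55,"travel":[0,-50,0],"twist":[0,0,0]},{"gripper":55,"travel":[0,-30,0],"twist":[0,0,0]},{"gripper":55,"travel":[0,0,0],"twist":[0,0,0]},{"gripper":55,"travel":[0,0,0],"twist":[0,0,0]},{"gripper":55,"travel":[0,0,0],"twist":[0,0,0]},{"gripper":55,"travel":[0,0,0],"twist":[0,0,0]}]'|grep -E "time|ee"
python3 - <<'E'
from h import *
for n,(y,x,w,h) in(("top",(108,320,42,62)),("side",(195,325,65,55))):
    a=bot.camera(n)[y:y+h,x:x+w]; b=cv2.imread(f"pics/{n}0.png")[y:y+h,x:x+w,::-1]
    g=lambda i:cv2.cvtColor(np.ascontiguousarray(i),cv2.COLOR_RGB2GRAY).astype(np.float32)
    print(n,np.abs(g(a)-g(b)).mean(),cv2.phaseCorrelate(g(b),g(a)))
E
```

```text
time: 48.95
ee_pos: [0.3593, -0.0274, 0.2476]
top 7.746544 ((0.4446482757649832, -0.0005919843080448572), 0.9783196068472333)
side 12.3653145 ((-0.020116166140496716, 0.043066813526401404), 0.9957136220402187)
```

```bash
python3 -c "
from workcell import bot
print(bot.job_done())"
```

```text
the job is handed in; nothing more can be done
None
```

The job is handed in at about 49 s: red, then blue, was stood up on the mat and seated nose down in its own cell until the shoulder met the floor, yellow was left in place and the sanding block shows no sign of having moved, but I viewed 11 pictures, one over the limit of 10.

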